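# Jack up the counter chassis and hold it

## Robot

A 6-joint arm with a two-finger parallel gripper is mounted at the origin on the work surface. World frame = base frame: x ahead of the robot, y to its left, z up, the work surface at z = 0. Lengths are in m, angles in rad, forces in N, time in s.
With the tool pointing down it reaches from about 0.3 to 0.875 m from the base axis. Payload 6.4 kg.
Tool frame: the origin (TCP) lies on the centre line of the jaws, within the pads' length; the fingertips stand 11 mm ahead of it and the grasp point (between the pads) lies 8 mm behind it; z points along the fingers, y is the line along which they close (so a half turn about z gives the same grasp; the last joint's range is limited). The gripper opens to 85 mm and grips with 20 to 120 N. Pads are 22 mm wide; open, the fingers measure 114 mm over their backs; the gripper's body (76 mm by 85 mm) begins 54 mm behind the grasp point. The pads swing forward as they close: fully open they stand 13 mm farther back than shut.
Start: joints at [1.126, 0.181, 1.607, -0, 1.354, -0.206], TCP at [0.136, 0.559, 0.242] pointing down, gripper open.
Joint ranges: [-2.99, 2.99], [-0.89, 2.07], [0.3, 2.58], [-1.14, 4.28], [0, 2.63], [-3.12, 3.12]. Speed limits (rad/s): [2.57, 2.57, 3.01, 3.14, 3.14, 3.14].

## Interface

Orientations are given as a rotation vector (axis times angle).
In Python, from bench import get_obs, cams, job gives the robot as it stands.
- The arm moves only by the tool drive_tool, never from a script. Its argument "plan" is a list that holds one entry, the list of rows, each a list of 7 numbers: the shift along the tool's x, y, z in cm, then the turn, a rotation vector about the tool's x, y, z in degrees, then the opening in per cent of the stroke, from 0 (shut) to 100 (fully open). In form: [[[tx, ty, tz, ax, ay, az, fingers], ...]]. A call has exactly 5 rows; each row shifts and turns the commanded pose from where the row before left it, along the tool's axes as they then stand; what a row does not reach is not made up. A row lasts 1/12 s, in which the tool goes at most 41.7 mm and 7.16 degrees, less where a joint would pass 70% of its speed; a pose out of reach is approached as far as the arm can. A call is refused whole if a number of a shift passes 4.17 or a number of a turn 7.16, either way. A call with a gripper value outside its range is refused whole. The fingers move at their own pace and stop on an object; "grip_force" is the grip in N (left out, the last holds). Time passes only in rows, so rows that do not move let the fingers close, or fill a call up. It gives the time, the measured TCP pose, the force, the opening and the grip force at its end, in the units of the state.
- get_obs(): the state, without advancing time (a new reading comes with each control period).
- cams.grab_frame(name): name is "side" or "top" or "wrist"; returns the picture (480x640x3 uint8, red, green, blue); there is no depth.
- cams.camera_params(name): a dict with "fx", "fy", "cx", "cy" (pixels), "extrinsics" (4x4, takes a point from camera to world coordinates). Camera axes: x right, y down, z forward; pixel columns grow to the right and rows downward; lengths in m; the calibration is good to about 2 mm. A picture is of the moment at which its call begins: read the wrist's pose just before it. camera_params takes no time and is no camera call; for the wrist camera it gives the pose at the moment of the call.
- job.finish_job(): hands the job in; it is judged then, once.
The state is a dict: "clock": time; "joint_pos": joint angles; "qd": joint speeds; "tau": joint torques, N m; "eef_pos": TCP position; "orientation": TCP orientation; "ft_force": force on the tool from outside, world axes, zero at the start; "wrist_torque": the same for the moment, N m; "width": finger opening in m; "grasp_force": force on a finger pad.
Only numpy, scipy, OpenCV 4.12 (cv2) and the standard library are available. Lean on these libraries where they do the work, as an engineer would, in place of code of your own. Each camera call takes 0.05 s, during which the arm holds its last target. There are 200 camera calls.

## Task

Set the small bench jack flat on the bench with its saddle centred under the round lift pad of the instrument chassis's front tab. Give the pump handle one full trial stroke and let it come all the way back up so that the chassis stands on its feet again, then press the handle fully down a second time and finish holding it down there, the tab lifted by the jack alone. Do not lift or shove the chassis with the gripper, and leave the lead brick, bottle and wrench where they are.

Things in the scene. Friction and masses are not known exactly. Their poses are not given: they have to be found in the camera images.
- jack: Loose bench jack, about 0.92 kg. Steel base plate 245 x 80 mm, 10 mm thick; origin at the base's underside below the middle of the housing, z up, +x towards the saddle, the handle to -x; the plate runs from x = -150 to x = +95 mm. The grey housing to grip is a plain block 40 x 40 mm centred on the origin, from the plate up to 70 mm height; pinch it across y. The saddle's axis is at x = +70 mm, y = 0. Without load on it the handle stands raised.
- saddle (a point): Centre of the flat top of the jack's saddle, a steel disc 40 mm in diameter on a vertical ram; its top is 40 mm above the bench when lowered and rises in proportion to the handle's stroke, 24 mm at full stroke (the first 10 mm only takes up the gap to the lift pad).
- pump_handle (a joint): Angle of the pump handle, rad: 0 = fully raised (start), 0.45 = fully down at its stop. A return spring (about 2 to 4 N at the bar) and the load bring it back up when it is let go; there is no ratchet, so the load stays up only while the handle is held down. With the chassis on it, full down takes about 9 to 16 N downward at the bar.
- handle_bar (a point): Middle of the rubber T-bar at the end of the pump handle, a round bar 20 mm thick and 60 mm long along the jack's y. The handle is 130 mm long from its pivot, which is at x = -20 mm, z = 50 mm in the jack's frame. Raised, the bar's middle is at x = -137, z = 107 mm; fully down it is at x = -150, z = 50 mm. Press it from above.
- chassis: Loose grey instrument chassis, 3.5 to 6.5 kg, case 220 (x) x 300 (y) mm, from 25 to 135 mm above the bench, on four round rubber feet 24 mm in diameter. Origin under its centre at foot level, z up; the front panel with dial, knobs and two side handles faces its -x. A plain steel tab 50 mm wide sticks out 60 mm from the middle of the front, from 52 to 62 mm height.
- lift_pad (a point): Centre of the underside of the round lift pad, 24 mm in diameter, under the tab, 50 mm above the bench while the chassis stands on its feet; at x = -140 mm, y = 0 in the chassis's frame (30 mm out from the front panel). A dark disc of the same diameter marks the spot on the tab's top.
- lead_brick: Bystander: half-length lead brick 100 x 100 x 50 mm, 5.5 kg; origin at the centre of its underside.
- bottle: Bystander: capped amber bottle, 66 mm in diameter, about 140 mm tall; origin at the centre of its underside.
- wrench: Bystander: steel wrench 160 mm long lying flat; origin near its middle, long axis its x.

How it is judged:
By the outcome, as a careful person would: the job done as asked, in the order asked, and still so for the second after the job is handed in, while the arm keeps its last pose, push and grip.
It also fails if it takes over 58 s, if anything falls off the work surface, if the arm or the gripper's body presses on something with over 40 N, if the wrist force passes 120 N, or if a joint passes its speed limit or range.

## Working session

There is one attempt and no reset: what is moved stays moved. The work goes in short steps, Python scripts to look and compute and a tool call to move; the robot and the scene stay as the last step left them, time stands still between calls to the robot, and variables do not carry over. Pictures are saved under pics/ and viewed, at most 10 in all, crops included, and the job is handed in when it is done.

Besides the shell and the picture viewer there is one more tool, called after "Request:" by a JSON object that holds its "method" and its "body", one argument or row to a line. drive_tool: Moves the arm, as the interface text tells. Its arguments: {"type":"object","properties":{"plan":{"type":"array"},"grip_force":{"type":"number"}},"required":["plan"]}

```bash
mkdir -p pics; ls
python3 - <<'E'
from bench import get_obs,cams,job
import cv2,numpy as np
o=get_obs();print({k:np.round(v,3).tolist() for k,v in o.items()})
ims=[]
for n in ("side","top"):
    im=cams.grab_frame(n);cv2.imwrite(f"pics/{n}0.png",im[:,:,::-1])
    p=cams.camera_params(n);print(n,p["fx"],p["fy"],p["cx"],p["cy"],np.round(p["extrinsics"],4).tolist())
E
```

```text
pics
{'clock': 0.0, 'joint_pos': [1.126, 0.182, 1.608, 0.0, 1.354, -0.206], 'qd': [0.001, -0.002, 0.001, 0.0, 0.001, 0.0], 'tau': [0.001, -44.488, -35.134, -0.0, 0.009, -0.0], 'eef_pos': [0.136, 0.558, 0.241], 'orientation': [-0.374, -3.119, 0.003], 'ft_force': [-0.319, 0.39, 0.083], 'wrist_torque': [0.041, -0.014, 0.008], 'grasp_force': 0.0, 'width': 0.086}
side 516.1865013906548 516.1865013906548 308.6742447461134 237.67004464858266 [[0.8066, -0.3113, 0.5025, -0.0614], [-0.5911, -0.4239, 0.6863, -0.9527], [-0.0007, -0.8505, -0.5259, 0.7759], [0.0, 0.0, 0.0, 1.0]]
top 490.4774573615386 490.4774573615386 318.98784634979927 238.44047844711744 [[0.0294, -0.9955, 0.0905, 0.5032], [-0.9995, -0.0287, 0.0093, -0.06], [-0.0066, -0.0907, -0.9959, 1.1425], [0.0, 0.0, 0.0, 1.0]]
```

View pics/top0.png

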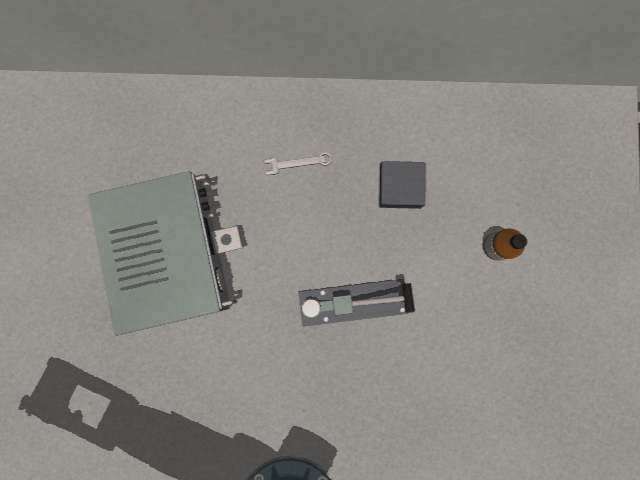

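View pics/side0.png

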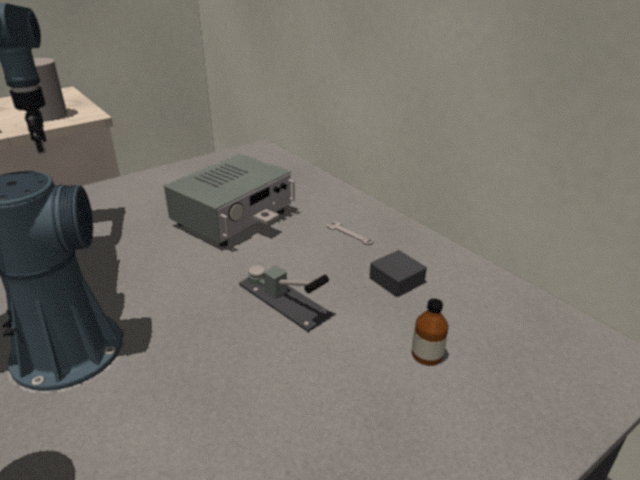

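The top view shows the chassis at left, with its tab disc at about (226,239). The jack's saddle is at (311,308), its housing at (342,303) and its bar at (408,298). The wrench, brick and bottle are clear of the route. The side view agrees: the handle is raised and points away from the chassis.

```bash
cat > h.py <<'E'
from bench import get_obs,cams,job
import cv2,numpy as np
from scipy.spatial.transform import Rotation as R
def ray(p,u,v,z):
    E=np.array(p["extrinsics"]);d=E[:3,:3]@np.array([(u-p["cx"])/p["fx"],(v-p["cy"])/p["fy"],1]);o=E[:3,3]
    return (o+d*(z-o[2])/d[2])[:2]
def proj(p,X):
    E=np.array(p["extrinsics"]);c=E[:3,:3].T@(np.array(X)-E[:3,3]);return c[0]/c[2]*p["fx"]+p["cx"],c[1]/c[2]*p["fy"]+p["cy"]
E
python3 - <<'E'
from h import *
im=cv2.imread("pics/top0.png");p=cams.camera_params("top")
g=cv2.cvtColor(im,cv2.COLOR_BGR2GRAY)
for (u,v) in [(226,239),(235,232),(311,308),(342,302),(320,320),(360,290),(408,298),(150,280),(270,320),(326,305)]: print((u,v),im[v,u].tolist())
def blobs(m,box,name):
    x0,y0,x1,y1=box;mm=np.zeros_like(g);mm[y0:y1,x0:x1]=m[y0:y1,x0:x1]
    n,l,s,c=cv2.connectedComponentsWithStats(mm.astype(np.uint8))
    k=1+np.argmax(s[1:,4]);pts=np.argwhere(l==k)[:,::-1].astype(np.float32)
    print(name,s[k].tolist(),c[k].round(2),cv2.minAreaRect(pts));return c[k],(l==k)
im2=im.astype(int);sat=im2.max(2)-im2.min(2)
c,_=blobs(g>170,(295,295,330,325),"saddle");print(ray(p,*c,.04))
c,_=blobs((g>160),(210,220,250,260),"tab");print(ray(p,*c,.062))
c,_=blobs((g<130),(217,231,236,249),"disc");print(ray(p,*c,.062))
gr=(im2[:,:,1]-im2[:,:,2]>8)
c,_=blobs(gr,(330,285,356,320),"housing");print(ray(p,*c,.07))
c,_=blobs(gr,(80,160,235,345),"chassis");print(ray(p,*c,.135))
c,_=blobs(g<75,(290,270,420,335),"plate");print(ray(p,*c,.01))
big=cv2.resize(im[200:340,200:430],None,fx=3.4,fy=3.4,interpolation=cv2.INTER_CUBIC);cv2.imwrite("pics/crop0.png",big)
E
```

```text
(226, 239) [96, 92, 92]
(235, 232) [177, 182, 193]
(311, 308) [203, 211, 217]
(342, 302) [138, 146, 137]
(320, 320) [102, 98, 99]
(360, 290) [102, 96, 99]
(408, 298) [41, 42, 42]
(150, 280) [125, 132, 125]
(270, 320) [145, 149, 152]
(326, 305) [134, 142, 133]
saddle [302, 300, 18, 17, 236] [310.47 307.89] ((310.5, 308.0), (17.0, 16.0), 0.0)
[ 0.4474712  -0.03535194]
tab [215, 227, 26, 26, 374] [228.17 239.19] ((227.48233032226562, 239.17059326171875), (21.801511764526367, 22.126909255981445), 77.47119140625)
[0.59391195 0.15103229]
disc [221, 234, 10, 11, 90] [225.56 239.27] ((225.5, 239.0), (10.0, 9.0), 90.0)
[0.59356872 0.15680943]
housing [337, 297, 13, 9, 32] [342.28 301.16] ((342.7000427246094, 301.6000061035156), (13.416406631469727, 5.81377649307251), 26.56505012512207)
[ 0.46550743 -0.10457553]
chassis [169, 313, 8, 6, 15] [173.53 315.93] ((172.923095703125, 316.3846130371094), (3.3282015323638916, 7.211102485656738), 56.3099365234375)
[0.4277375  0.24091958]
plate [351, 278, 64, 35, 591] [393.17 294.42] ((385.33526611328125, 290.74114990234375), (64.31986999511719, 32.53956604003906), 12.52880859375)
[ 0.48217607 -0.22324967]
```

View pics/crop0.png

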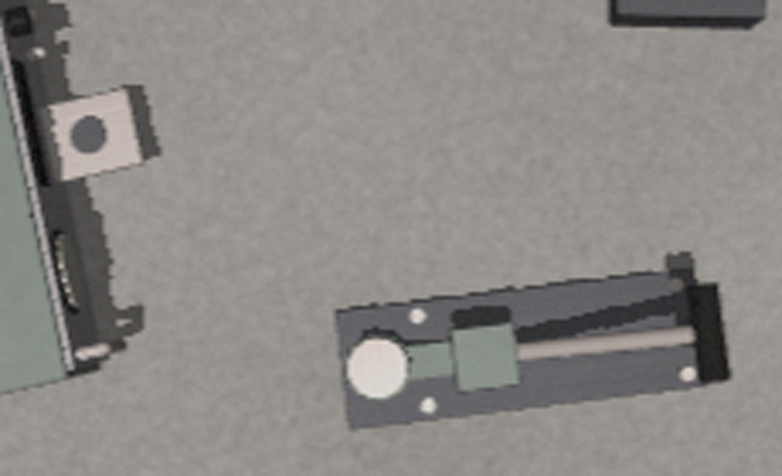

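The crop shows the plate's left corners at crop (335,310) and (350,430), the saddle at (379,368) and the housing at (485,357). The tab disc is at (89,134). I'll get the yaws from the edges.

Run:
```python
from h import *
im=cv2.imread("pics/top0.png");p=cams.camera_params("top");i=im.astype(int)
gr=((i[:,:,1]-np.maximum(i[:,:,0],i[:,:,2]))>=4).astype(np.uint8)
gr=cv2.medianBlur(gr,5)
def big(m,b):
    x0,y0,x1,y1=b;mm=np.zeros_like(m);mm[y0:y1,x0:x1]=m[y0:y1,x0:x1]
    c=max(cv2.findContours(mm,0,2)[0],key=cv2.contourArea);return c
c=big(gr,(80,160,235,345));box=cv2.boxPoints(cv2.minAreaRect(c))
P=np.array([ray(p,*q,.135) for q in box]);print("chassis",P.round(3).tolist(),P.mean(0).round(4))
e=P[1]-P[0];f=P[2]-P[1];print(np.linalg.norm(e),np.linalg.norm(f),np.degrees(np.arctan2(e[1],e[0])),np.degrees(np.arctan2(f[1],f[0])))
c=big(gr,(333,285,356,320));r=cv2.minAreaRect(c);P=np.array([ray(p,*q,.07) for q in cv2.boxPoints(r)]);print("housing",r,P.round(3).tolist(),P.mean(0))
q=lambda u,v:(200+(u+.5)/3.4-.5,200+(v+.5)/3.4-.5)
A=[ray(p,*q(*x),.01) for x in [(335,310),(665,272),(350,430),(680,388)]]
print("plate",np.round(A,4).tolist(),[np.degrees(np.arctan2(*(a-b)[::-1])) for a,b in((A[0],A[1]),(A[2],A[3]))])
print("saddle",ray(p,*q(379,368),.04),"housing",ray(p,*q(485,357),.07),"pad",ray(p,*q(89,134),.062))
o=get_obs();M=R.from_rotvec(o["orientation"]).as_matrix();print(M.round(3))
```

```text
chassis [[0.675, 0.44], [0.728, 0.224], [0.437, 0.147], [0.386, 0.358]] [0.5567 0.2921]
0.22313367970231487 0.3012333025228125 -76.16709201853705 -165.18965786361602
housing ((341.876953125, 304.515380859375), (18.109071731567383, 18.977313995361328), 82.87498474121094) [[0.474, -0.081], [0.481, -0.121], [0.442, -0.127], [0.436, -0.086]] [ 0.45828599 -0.10387778]
plate [[0.4839, -0.0052], [0.5161, -0.2275], [0.4042, -0.018], [0.4387, -0.2387]] [np.float64(98.22336212750172), np.float64(98.88463946142949)]
saddle [ 0.44752123 -0.03679388] housing [ 0.45799741 -0.10479186] pad [0.59404752 0.15623702]
[[-0.972  0.237 -0.001]
 [ 0.237  0.972 -0.001]
 [ 0.    -0.002 -1.   ]]
```

Request:
{"method": "drive_tool", "body": {
  "plan": [
    [[-2.35,-2.84,0.2,0,0,0,100],[-2.35,-2.84,0.2,0,0,0,100],[-2.35,-2.84,0.2,0,0,0,100],[-2.35,-2.84,0.2,0,0,0,100],[-2.35,-2.84,0.2,0,0,0,100]]
  ]
}}

```text
clock: 0.52
eef_pos: [0.2166, 0.3912, 0.2317]
orientation: [-0.373, -3.119, 0.001]
ft_force: [1.3, -0.1, 0.8]
width: 0.0854
grasp_force: 0.0
```

Request:
{"method": "drive_tool", "body": {
  "plan": [
    [[-2.35,-2.84,0.2,0,0,0,100],[-2.35,-2.84,0.2,0,0,0,100],[-2.35,-2.84,0.2,0,0,0,100],[-2.35,-2.84,0.2,0,0,0,100],[-2.35,-2.84,0.2,0,0,0,100]]
  ]
}}

```text
clock: 0.93
eef_pos: [0.2972, 0.2256, 0.2221]
orientation: [0.373, 3.119, 0.0]
ft_force: [0.4, 0.5, -0.0]
width: 0.0852
grasp_force: 0.0
```

Request:
{"method": "drive_tool", "body": {
  "plan": [
    [[-2.35,-2.84,0.2,0,0,0,100],[-2.35,-2.84,0.2,0,0,0,100],[-2.35,-2.84,0.2,0,0,0,100],[-2.35,-2.84,0.2,0,0,0,100],[-2.35,-2.84,0.2,0,0,0,100]]
  ]
}}

```text
clock: 1.35
eef_pos: [0.3779, 0.0596, 0.2122]
orientation: [0.375, 3.119, 0.0]
ft_force: [1.0, 0.2, 0.4]
width: 0.0852
grasp_force: 0.0
```

Request:
{"method": "drive_tool", "body": {
  "plan": [
    [[-2.35,-2.84,0.2,0,0,0,100],[-2.35,-2.84,0.2,0,0,0,100],[-2.35,-2.84,0.2,0,0,0,100],[-2.35,-2.84,0.2,0,0,0,100],[-2.35,-2.84,0.2,0,0,0,100]]
  ]
}}

```text
clock: 1.77
eef_pos: [0.4585, -0.1062, 0.2018]
orientation: [-0.375, -3.119, -0.0]
ft_force: [-0.2, 0.3, -0.1]
width: 0.0855
grasp_force: 0.0
```

Request:
{"method": "drive_tool", "body": {
  "plan": [
    [[0,0,0,0,0,6.77,100],[0,0,0,0,0,6.77,100],[0,0,0,0,0,6.77,100],[0,0,0,0,0,6.77,100],[0,0,0,0,0,6.77,100]]
  ]
}}

```text
clock: 2.18
eef_pos: [0.458, -0.1044, 0.2018]
orientation: [-1.275, -2.87, -0.0]
ft_force: [-0.3, 0.3, -0.4]
width: 0.0851
grasp_force: 0.0
```

Request:
{"method": "drive_tool", "body": {
  "plan": [
    [[0,0,0,0,0,6.77,100],[0,0,0,0,0,6.77,100],[0,0,0,0,0,6.77,100],[0,0,0,0,0,6.77,100],[0,0,0,0,0,6.77,100]]
  ]
}}

```text
clock: 2.6
eef_pos: [0.458, -0.1042, 0.2019]
orientation: [-2.055, -2.375, 0.0]
ft_force: [-1.0, 0.4, 1.3]
width: 0.0856
grasp_force: 0.0
```

Run:
```python
from h import *
o=get_obs();p=cams.camera_params("wrist");im=cams.grab_frame("wrist")
cv2.imwrite("pics/w1.png",im[:,:,::-1]);M=R.from_rotvec(o["orientation"]).as_matrix();print(o["clock"],o["eef_pos"],M.round(4).tolist(),p["fx"],p["cx"],p["cy"],np.round(p["extrinsics"],4).tolist())
for n,X in dict(hous=(.458,-.1045,.07),sad=(.4475,-.0365,.04)).items(): print(n,proj(p,X))
```

```text
2.6 [ 0.45799272 -0.10419381  0.20190423] [[-0.144, 0.9896, -0.0008], [0.9896, 0.144, 0.0004], [0.0005, -0.0007, -1.0]] 357.8392164544834 313.2509035244645 241.49290411500544 [[0.9895, 0.1395, 0.039, 0.4475], [0.1448, -0.9516, -0.2711, -0.035], [-0.0007, 0.2739, -0.9618, 0.3335], [0.0, 0.0, 0.0, 1.0]]
hous (np.float64(313.85362901522655), np.float64(235.49918197244193))
sad (np.float64(313.1754794649238), np.float64(141.5598642869329))
```

View pics/w1.png

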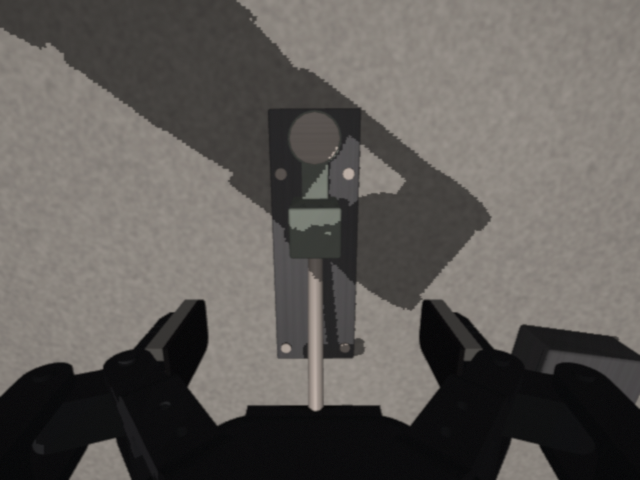

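The wrist view shows the gripper well aligned over the jack: housing top centred at (315,233), saddle at (315,138), about 1–2 mm off prediction. I'll descend and grip.

Request:
{"method": "drive_tool", "body": {
  "plan": [
    [[0.1,0.05,2.5,0,0,0,100],[0.05,0.03,2.5,0,0,0,100],[0,0,2.5,0,0,0,100],[0,0,2.5,0,0,0,100],[0,0,2.0,0,0,0,100]]
  ]
}}

```text
clock: 3.07
eef_pos: [0.4579, -0.1023, 0.0804]
orientation: [-2.044, -2.384, 0.001]
ft_force: [-0.3, -0.7, -0.4]
width: 0.0854
grasp_force: 0.0
```

Request:
{"method": "drive_tool", "body": {
  "plan": [
    [[0,0,1.6,0,0,0,100],[0,0,1.5,0,0,0,100],[0,0,1.0,0,0,0,100],[0,0,0.3,0,0,0,100],[0,0,0,0,0,0,60]]
  ],
  "grip_force": 50
}}

```text
clock: 3.48
eef_pos: [0.4583, -0.1025, 0.0376]
orientation: [-2.046, -2.382, 0.001]
ft_force: [0.1, 0.3, -0.1]
width: 0.0757
grasp_force: 0.0
```

Request:
{"method": "drive_tool", "body": {
  "plan": [
    [[0,0,0,0,0,0,0],[0,0,0,0,0,0,0],[0,0,0,0,0,0,0],[0,0,0,0,0,0,0],[0,0,0,0,0,0,0]]
  ]
}}

```text
clock: 3.9
eef_pos: [0.4593, -0.1031, 0.0394]
orientation: [2.047, 2.382, -0.0]
ft_force: [-2.3, -0.1, 6.1]
width: 0.0395
grasp_force: 53.0
```

Request:
{"method": "drive_tool", "body": {
  "plan": [
    [[0,0,0,0,0,0,0],[0,0,0,0,0,0,0],[0,0,0,0,0,0,0],[0,0,0,0,0,0,0],[0,0,0,0,0,0,0]]
  ]
}}

```text
clock: 4.32
eef_pos: [0.4593, -0.1031, 0.0394]
orientation: [2.047, 2.382, -0.0]
ft_force: [-2.3, 0.3, 5.8]
width: 0.0395
grasp_force: 53.0
```

Request:
{"method": "drive_tool", "body": {
  "plan": [
    [[0,0,-0.4,0,0,0,0],[0,0,-0.6,0,0,0,0],[0,0,-0.6,0,0,0,0],[0.2,0.4,0,0,0,0,0],[0.6,1.2,0,0,0,0,0]]
  ]
}}

```text
clock: 4.73
eef_pos: [0.4728, -0.0927, 0.0544]
orientation: [-2.049, -2.38, 0.001]
ft_force: [-0.5, 0.3, -9.5]
width: 0.0395
grasp_force: 52.5
```

Request:
{"method": "drive_tool", "body": {
  "plan": [
    [[0.9,2,0,0,0,0,0],[0.9,2,0,0,0,0,0],[0.9,2,0,0,0,0,0],[0.9,2,0,0,0,0,0],[0.9,2,0,0,0,0,0]]
  ]
}}

```text
clock: 5.15
eef_pos: [0.5662, -0.0318, 0.0538]
orientation: [-2.048, -2.381, 0.0]
ft_force: [0.6, -0.4, -8.3]
width: 0.0394
grasp_force: 52.6
```

Request:
{"method": "drive_tool", "body": {
  "plan": [
    [[0.9,2,0,0,0,0,0],[0.9,2,0,0,0,0,0],[0.9,1.7,0,0,0,0,0],[0.6,1,0,0,0,0,0],[0.18,0.44,0,0,0,0,0]]
  ]
}}

```text
clock: 5.57
eef_pos: [0.632, 0.0139, 0.0537]
orientation: [-2.046, -2.383, -0.001]
ft_force: [-1.1, -0.5, -8.7]
width: 0.0394
grasp_force: 52.9
```

Request:
{"method": "drive_tool", "body": {
  "plan": [
    [[0,0,0,0,0,-2,0],[0,0,0,0,0,-2.5,0],[0,0,0,0,0,-1.4,0],[0,0,0,0,0,0,0],[0,0,0,0,0,0,0]]
  ]
}}

```text
clock: 5.98
eef_pos: [0.6305, 0.012, 0.0539]
orientation: [-1.924, -2.483, 0.001]
ft_force: [-0.1, -0.0, -9.4]
width: 0.0393
grasp_force: 52.9
```

Run:
```python
from h import *
o=get_obs();im=cams.grab_frame("top");t=im[:,:,::-1].copy()
w=cams.camera_params("wrist");iw=cams.grab_frame("wrist")[:,:,::-1].copy()
cv2.imwrite("pics/t2.png",t);cv2.imwrite("pics/w2.png",iw)
cv2.imwrite("pics/both2.png",np.vstack([cv2.resize(t[180:340,180:420],(600,400),interpolation=2),cv2.resize(iw,(266,200))[:, :].copy() if 0 else np.zeros((0,600,3),np.uint8)]))
print(o["eef_pos"],o["ft_force"],R.from_rotvec(o["orientation"]).as_matrix().round(4).tolist(),np.round(w["extrinsics"],4).tolist())
```

```text
[0.63052717 0.01201011 0.05394111] [-0.07685628 -0.03828722 -9.42108437] [[-0.2495, 0.9684, -0.0008], [0.9684, 0.2495, 0.0001], [0.0003, -0.0008, -1.0]] [[0.9682, 0.2407, 0.0682, 0.6128], [0.2502, -0.9311, -0.2655, 0.0798], [-0.0005, 0.2741, -0.9617, 0.1857], [0.0, 0.0, 0.0, 1.0]]
```

View pics/w2.png

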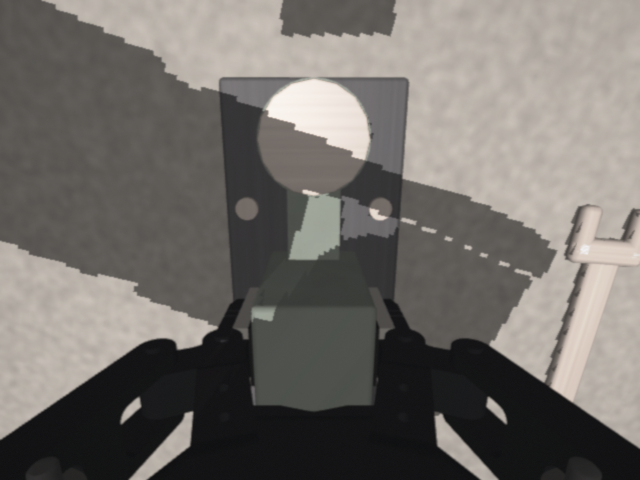

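View pics/both2.png

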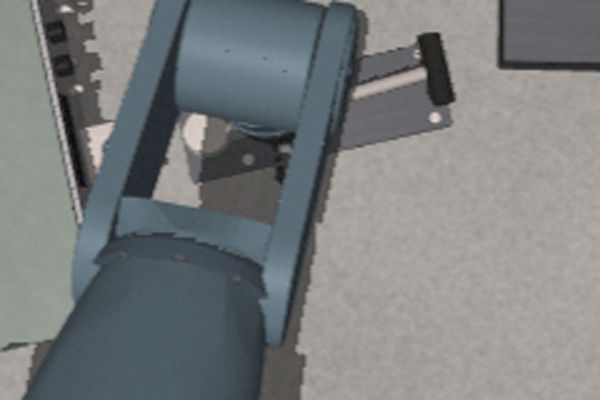

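The wrist view shows the saddle disc at about (315,137) and the wrench's jaw at right (590,250), clear sideways. The top crop shows the jack just short of the tab, its tail well clear of the brick.

Run:
```python
from h import *
w=cams.camera_params("wrist");t=cams.camera_params("top");o=get_obs();T=np.array(o["eef_pos"])[:2]
M=R.from_rotvec(o["orientation"]).as_matrix()[:2,:2]
s=ray(w,315,137,.0545);print("saddle wrist",s,"tool",M.T@(s-T), "diam",np.linalg.norm(ray(w,258,137,.0545)-ray(w,372,137,.0545)))
print("wrench",ray(w,568,255,.01), "tool",M.T@(ray(w,568,255,.01)-T))
im=cv2.imread("pics/t2.png");g=cv2.cvtColor(im,6)
# visible saddle in top; crop scale 2.5 offset 180
print("saddle top approx",ray(t,180+199/2.5,180+133/2.5,.0545))
s0=np.array([.4475,-.0366]);yaw=np.radians(98.66);print("saddle top0 in tool at grasp",np.array([[np.cos(yaw),np.sin(yaw)],[np.sin(yaw),-np.cos(yaw)]])@(s0-[.4593,-.1031]))
print("pad from saddle now (tool)",M.T@(np.array([.594,.1565])-s))
```

```text
saddle wrist [0.61325037 0.08070037] tool [0.07093103 0.00019578] diam 0.040150989165413396
wrench [0.75455408 0.05712425] tool [0.01283471 0.13114382]
saddle top approx [0.60996433 0.0829156 ]
saddle top0 in tool at grasp [ 0.06751858 -0.00165252]
pad from saddle now (tool) [0.07820539 0.00027672]
```

Request:
{"method": "drive_tool", "body": {
  "plan": [
    [[0,0,0.4,0,0,0,0],[0,0,0.4,0,0,0,0],[0,0,0.3,0,0,0,0],[0.4,0.05,0,0,0,0,0],[0.8,0.05,0,0,0,0,0]]
  ]
}}

```text
clock: 6.5
eef_pos: [0.6288, 0.0236, 0.0428]
orientation: [-1.924, -2.483, 0.001]
ft_force: [1.0, -1.1, -8.5]
width: 0.0395
grasp_force: 52.8
```

Request:
{"method": "drive_tool", "body": {
  "plan": [
    [[1,0,0,0,0,0,0],[1,0,0,0,0,0,0],[1,0,0,0,0,0,0],[0.6,0,0,0,0,0,0],[0.2,0,0,0,0,0,0]]
  ]
}}

```text
clock: 6.92
eef_pos: [0.6188, 0.0627, 0.0433]
orientation: [-1.92, -2.486, -0.0]
ft_force: [-0.7, -0.2, -8.4]
width: 0.0393
grasp_force: 52.8
```

Request:
{"method": "drive_tool", "body": {
  "plan": [
    [[0,0,0,0,0,0,0],[0,0,0,0,0,0,0],[0,0,0,0,0,0,0],[0,0,0,0,0,0,0],[0,0,0,0,0,0,0]]
  ]
}}

```text
clock: 7.33
eef_pos: [0.6196, 0.0603, 0.0433]
orientation: [1.924, 2.484, 0.0]
ft_force: [1.3, -0.3, -9.9]
width: 0.0394
grasp_force: 52.8
```

Run:
```python
from h import *
o=get_obs();w=cams.camera_params("wrist");iw=cams.grab_frame("wrist")[:,:,::-1].copy()
cv2.imwrite("pics/w3.png",iw);T=np.array(o["eef_pos"]);M=R.from_rotvec(o["orientation"]).as_matrix()
print(T,o["ft_force"])
for n,X in dict(pad=(.594,.1565,.062)).items(): print(n,proj(w,X))
```

```text
[0.61958858 0.06027175 0.04330895] [ 1.2824472  -0.25471842 -9.87011531]
pad (np.float64(312.28371368579934), np.float64(30.3970821361157))
```

View pics/w3.png

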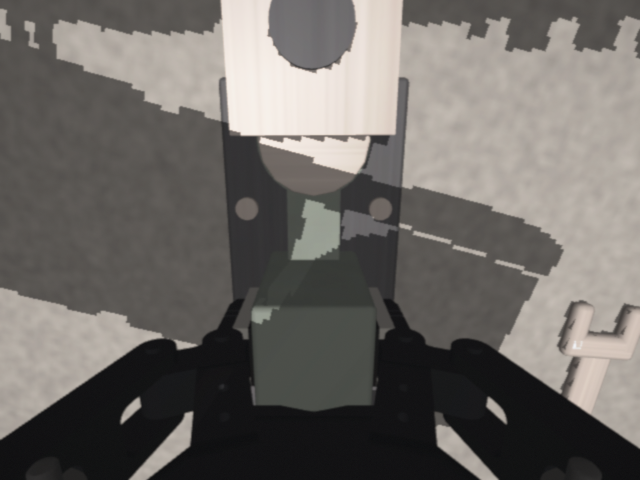

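The wrist view shows the tab's dark disc spanning columns 269–357, its lower rim at row 69. The tab's edge at row 136 is level, so the yaw matches. The saddle is below it at column 315.

Run:
```python
from h import *
o=get_obs();w=cams.camera_params("wrist");T=np.array(o["eef_pos"])[:2];M=R.from_rotvec(o["orientation"]).as_matrix()[:2,:2]
f=lambda u,v,z:(M.T@(ray(w,u,v,z)-T)*1000).round(1)
im=cv2.imread("pics/w3.png");g=cv2.cvtColor(im,6)
m=((g<130)*255).astype(np.uint8);m[:, :235]=0;m[:,392:]=0;m[100:]=0
c=max(cv2.findContours(m,0,1)[0],key=cv2.contourArea);c=c[c[:,0,1]>1][:,0]
P=np.array([f(u,v,.062) for u,v in c]);
from scipy.optimize import least_squares
r=least_squares(lambda q:np.hypot(P[:,0]-q[0],P[:,1]-q[1])-12,[110,0],loss="soft_l1");print("disc",r.x,np.abs(r.fun).mean(),P.min(0),P.max(0))
print("bottom",f(313,69,.062),"edge",f(313,136,.062),"saddle",f(315,137,.0439),"tab edges",f(232,136,.062),f(393,135,.062))
```

```text
disc [101.53004727  -0.85551532] 0.18612994448391595 [ 89.1 -12.9] [106.5  11.5]
bottom [89.7 -0.5] edge [71.1 -0.5] saddle [70.9  0.2] tab edges [ 71.1 -25. ] [71.4 23.7]
```

Request:
{"method": "drive_tool", "body": {
  "plan": [
    [[0.5,-0.05,0,0,0,0,0],[0.8,-0.05,0,0,0,0,0],[0.8,0,0,0,0,0,0],[0.6,0,0,0,0,0,0],[0.35,0,0,0,0,0,0]]
  ]
}}

```text
clock: 7.8
eef_pos: [0.6102, 0.0916, 0.0432]
orientation: [-1.921, -2.485, 0.0]
ft_force: [0.5, -0.1, -10.0]
width: 0.0391
grasp_force: 52.9
```

Request:
{"method": "drive_tool", "body": {
  "plan": [
    [[0,0,0,0,0,0,0],[0,0,0,0,0,0,0],[0,0,0.2,0,0,0,0],[0,0,0.15,0,0,0,0],[0,0,0,0,0,0,0]]
  ]
}}

```text
clock: 8.22
eef_pos: [0.611, 0.0897, 0.0396]
orientation: [1.923, 2.484, 0.0]
ft_force: [0.2, 0.1, -8.1]
width: 0.0393
grasp_force: 52.9
```

Run:
```python
from h import *
o=get_obs();w=cams.camera_params("wrist");iw=cams.grab_frame("wrist")[:,:,::-1].copy()
cv2.imwrite("pics/w4.png",iw);T=np.array(o["eef_pos"]);Mf=R.from_rotvec(o["orientation"]).as_matrix();M=Mf[:2,:2]
print(T,o["ft_force"],Mf.round(4).tolist())
f=lambda u,v,z:(M.T@(ray(w,u,v,z)-T[:2])*1000).round(1)
# tab front edge near row ~205: brightness profile in columns 270,350
g=cv2.cvtColor(iw,6).astype(int)
for u in (262,280,350,372):
    d=g[:300,u];e=np.argmin(np.diff(cv2.GaussianBlur(d.astype(np.float32),(1,5),0).ravel())[100:290])+100;print(u,e,f(u,e+.5,.062))
row=g[150];print("tab sides",[ (k,f(k,150,.062)) for k in np.where(np.abs(np.diff(row))>25)[0] if 150<k<480][:14])
```

```text
[0.61100894 0.08971785 0.03962278] [ 0.18664619  0.05717524 -8.08018967] [[-0.2504, 0.9682, 0.0002], [0.9682, 0.2504, -0.0001], [-0.0002, 0.0002, -1.0]]
262 159 [ 64.4 -15.7]
280 235 [ 40.9 -10.9]
350 189 [55.5 10.8]
372 195 [53.6 17.6]
tab sides [(np.int64(229), array([ 67.1, -25.3])), (np.int64(230), array([ 67.1, -25. ])), (np.int64(275), array([ 67.1, -11.7])), (np.int64(276), array([ 67.1, -11.4])), (np.int64(354), array([67.1, 11.6])), (np.int64(355), array([67.1, 11.9])), (np.int64(399), array([67.1, 24.9])), (np.int64(400), array([67.1, 25.2])), (np.int64(403), array([67.1, 26.1])), (np.int64(404), array([67.1, 26.4]))]
```

Run:
```python
from h import *
from scipy.optimize import least_squares
o=get_obs();w=cams.camera_params("wrist");T=np.array(o["eef_pos"])[:2];M=R.from_rotvec(o["orientation"]).as_matrix()[:2,:2]
f=lambda u,v,z:(M.T@(ray(w,u,v,z)-T)*1000)
g=cv2.cvtColor(cv2.imread("pics/w4.png"),6)
for th in (90,110,130):
    m=((g<th)*255).astype(np.uint8);m[:, :250]=0;m[:,382:]=0;m[:75]=0;m[205:]=0
    c=max(cv2.findContours(m,0,1)[0],key=cv2.contourArea)[:,0]
    P=np.array([f(u,v,.062) for u,v in c])
    r=least_squares(lambda q:np.hypot(P[:,0]-q[0],P[:,1]-q[1])-12,[70,0],loss="soft_l1");print(th,len(c),r.x,np.abs(r.fun).mean())
print(f(315,137,.0405))
```

```text
90 76 [71.18433155  0.22096883] 0.5463376119077454
110 355 [53.68423831 -4.847222  ] 4.3026111562171225
130 476 [63.47148697 -1.19206933] 4.700445799356148
[70.90759057  0.21230407]
```

Pad at (71.2, 0.2) and saddle at (70.9, 0.2) mm in the tool frame, so it is centred. I'll set it down and release.

Request:
{"method": "drive_tool", "body": {
  "plan": [
    [[0,0,0.05,0,0,0,0],[0,0,0.03,0,0,0,0],[0,0,0,0,0,0,0],[0,0,0,0,0,0,20],[0,0,0,0,0,0,60]]
  ],
  "grip_force": 20
}}

```text
clock: 8.68
eef_pos: [0.6117, 0.09, 0.0399]
orientation: [1.922, 2.483, 0.002]
ft_force: [-0.1, -0.5, 0.1]
width: 0.0502
grasp_force: 0.0
```

Request:
{"method": "drive_tool", "body": {
  "plan": [
    [[0,0,0,0,0,0,100],[0,0,0,0,0,0,100],[0,0,0,0,0,0,100],[0,0,0,0,0,0,100],[0,0,0,0,0,0,100]]
  ]
}}

```text
clock: 9.1
eef_pos: [0.6111, 0.0901, 0.0393]
orientation: [1.923, 2.484, 0.001]
ft_force: [-0.0, -0.5, 1.1]
width: 0.0855
grasp_force: 0.0
```

Request:
{"method": "drive_tool", "body": {
  "plan": [
    [[0,0,-0.5,0,0,0,100],[0,0,-1.5,0,0,0,100],[0,0,-2.5,0,0,0,100],[0,0,-3,0,0,0,100],[0,0,-3,0,0,0,100]]
  ]
}}

```text
clock: 9.52
eef_pos: [0.6102, 0.0901, 0.1448]
orientation: [-1.922, -2.483, 0.001]
ft_force: [0.8, -1.1, 0.6]
width: 0.0855
grasp_force: 0.0
```

Request:
{"method": "drive_tool", "body": {
  "plan": [
    [[0,0,-2,0,0,0,100],[0,0,-1,0,0,0,100],[0,0,0,0,0,0,0],[-1.5,0,0,0,0,0,0],[-2.5,0,0,0,0,0,0]]
  ]
}}

```text
clock: 9.93
eef_pos: [0.6194, 0.0525, 0.172]
orientation: [-1.917, -2.485, 0.002]
ft_force: [-0.6, -0.4, 0.0]
width: 0.0517
grasp_force: 0.0
```

Request:
{"method": "drive_tool", "body": {
  "plan": [
    [[-2.5,0,0,0,0,0,0],[-2.5,0,0,0,0,0,0],[-2.5,0,0,0,0,0,0],[-1.6,0,0,0,0,0,0],[-0.5,0,0,0,0,0,0]]
  ]
}}

```text
clock: 10.35
eef_pos: [0.6444, -0.0448, 0.1718]
orientation: [-1.925, -2.48, 0.003]
ft_force: [-0.2, -0.0, 0.2]
width: -0.0002
grasp_force: 0.0
```

Run:
```python
from h import *
o=get_obs();w=cams.camera_params("wrist");iw=cams.grab_frame("wrist")[:,:,::-1].copy()
t=cams.grab_frame("top")[:,:,::-1].copy()
cv2.imwrite("pics/w5.png",iw);cv2.imwrite("pics/t5.png",t)
T=np.array(o["eef_pos"]);print(o["clock"],T,o["ft_force"],o["width"],R.from_rotvec(o["orientation"]).as_matrix().round(4).tolist())
cv2.imwrite("pics/b5.png",np.hstack([cv2.resize(iw,(480,360),interpolation=3),cv2.resize(t[170:350,170:330],(320,360),interpolation=2)]))
```

```text
10.35 [ 0.64442459 -0.04478873  0.17180838] [-0.19393287 -0.03343334  0.16887822] -0.00022420004967294672 [[-0.2477, 0.9688, -0.0028], [0.9688, 0.2477, -0.0], [0.0007, -0.0027, -1.0]]
```

View pics/b5.png

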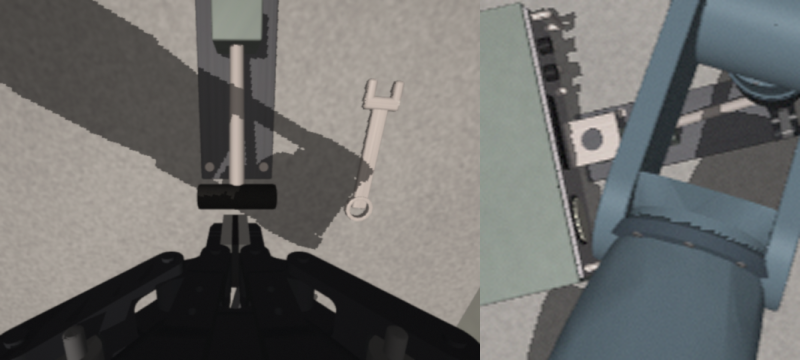

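The wrist view shows the bar's middle just ahead of the closed fingertips, square across the jaws (about (237,196) in the panel). The top view shows the chassis and tab undisturbed. I'll come down on the bar.

Request:
{"method": "drive_tool", "body": {
  "plan": [
    [[0,0,1,0,0,0,0],[0,0,1.5,0,0,0,0],[0,0,1,0,0,0,0],[0,0,0.5,0,0,0,0],[0,0,0.3,0,0,0,0]]
  ]
}}

```text
clock: 10.87
eef_pos: [0.6439, -0.0403, 0.1293]
orientation: [-1.92, -2.484, 0.001]
ft_force: [-0.6, 0.4, -0.3]
width: -0.0001
grasp_force: 0.0
```

Request:
{"method": "drive_tool", "body": {
  "plan": [
    [[-0.05,0,0.5,0,0,0,0],[-0.1,0,0.5,0,0,0,0],[-0.1,0,0.5,0,0,0,0],[-0.1,0,0.5,0,0,0,0],[-0.05,0,0.3,0,0,0,0]]
  ]
}}

```text
clock: 11.28
eef_pos: [0.6468, -0.0462, 0.1082]
orientation: [1.922, 2.482, 0.001]
ft_force: [1.5, -3.0, 3.5]
width: -0.0003
grasp_force: 1.8
```

Run:
```python
from h import *
o=get_obs();w=cams.camera_params("wrist");iw=cams.grab_frame("wrist")[:,:,::-1].copy();s=cams.grab_frame("side")[:,:,::-1].copy()
T=np.array(o["eef_pos"]);print(o["clock"],T,o["ft_force"],o["wrist_torque"])
cv2.imwrite("pics/b6.png",np.hstack([cv2.resize(iw,(400,300),interpolation=3),cv2.resize(s[130:340,150:430],(400,300),interpolation=2)]))
```

```text
11.2833 [ 0.64676304 -0.04620705  0.10823252] [ 1.4791139  -2.99957785  3.47012939] [-0.51134806 -0.21870474  0.01320804]
```

View pics/b6.png

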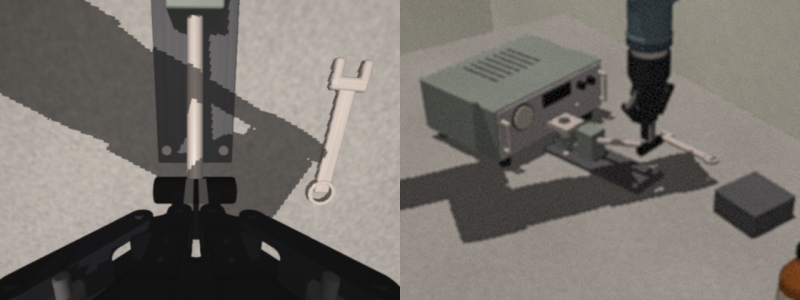

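The wrist and side views show the fingertips resting on the bar's middle and the handle partly down, with everything in line. I'll continue the stroke along the arc.

Request:
{"method": "drive_tool", "body": {
  "plan": [
    [[-0.25,0,0.5,0,0,0,0],[-0.2,0,0.5,0,0,0,0],[-0.15,0,0.5,0,0,0,0],[-0.1,0,0.5,0,0,0,0],[-0.05,0,0.4,0,0,0,0]]
  ]
}}

```text
clock: 11.8
eef_pos: [0.6481, -0.0519, 0.0851]
orientation: [-1.922, -2.484, -0.002]
ft_force: [-3.7, 1.3, 13.2]
width: -0.0001
grasp_force: 6.7
```

Request:
{"method": "drive_tool", "body": {
  "plan": [
    [[0,0,0.4,0,0,0,0],[0,0,0.3,0,0,0,0],[0,0,0.2,0,0,0,0],[0,0,0.15,0,0,0,0],[0,0,0.1,0,0,0,0]]
  ]
}}

```text
clock: 12.22
eef_pos: [0.6486, -0.0532, 0.0743]
orientation: [1.922, 2.483, 0.0]
ft_force: [-4.3, -1.8, 13.8]
width: -0.0002
grasp_force: 7.0
```

Request:
{"method": "drive_tool", "body": {
  "plan": [
    [[0,0,0.15,0,0,0,0],[0,0,0.1,0,0,0,0],[0,0,0.1,0,0,0,0],[0,0,0.05,0,0,0,0],[0,0,0,0,0,0,0]]
  ],
  "grip_force": 60
}}

```text
clock: 12.63
eef_pos: [0.6487, -0.0535, 0.0707]
orientation: [1.921, 2.483, 0.0]
ft_force: [-4.1, -2.2, 14.1]
width: 0.0
grasp_force: 7.4
```

Request:
{"method": "drive_tool", "body": {
  "plan": [
    [[0,0,0.05,0,0,0,0],[0,0,0.05,0,0,0,0],[0,0,0,0,0,0,0],[0,0,0,0,0,0,0],[0,0,0,0,0,0,0]]
  ]
}}

```text
clock: 13.05
eef_pos: [0.6487, -0.0535, 0.0703]
orientation: [1.921, 2.483, 0.0]
ft_force: [-5.6, -1.6, 18.9]
width: -0.0001
grasp_force: 9.3
```

Request:
{"method": "drive_tool", "body": {
  "plan": [
    [[0,0,0.05,0,0,0,0],[0,0,0,0,0,0,0],[0,0,0,0,0,0,0],[0,0,0,0,0,0,0],[0,0,0,0,0,0,0]]
  ]
}}

```text
clock: 13.47
eef_pos: [0.6488, -0.0536, 0.0702]
orientation: [1.921, 2.483, 0.0]
ft_force: [-6.8, -2.1, 21.0]
width: -0.0
grasp_force: 10.3
```

Run:
```python
from h import *
o=get_obs();s=cams.grab_frame("side")[:,:,::-1].copy();t=cams.grab_frame("top")[:,:,::-1].copy()
print(o["clock"],o["eef_pos"],o["ft_force"]);cv2.imwrite("pics/s7.png",s);cv2.imwrite("pics/t7.png",t)
cv2.imwrite("pics/b7.png",np.hstack([cv2.resize(t[170:350,170:330],(320,360),interpolation=2),cv2.resize(s[140:300,150:360],(472,360),interpolation=2)]))
```

```text
13.4667 [ 0.64878451 -0.0535736   0.07016024] [-6.79112021 -2.08066194 21.02482046]
```

View pics/b7.png

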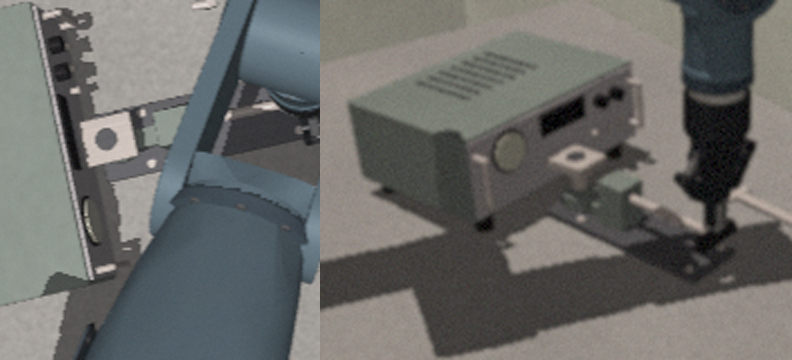

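The side view shows the tab raised on the saddle with the front feet off the bench and the handle at its stop. The top view shows the chassis in place. I'll let the handle come back up smoothly.

Request:
{"method": "drive_tool", "body": {
  "plan": [
    [[0,0,-0.3,0,0,0,0],[0,0,-0.4,0,0,0,0],[0,0,-0.4,0,0,0,0],[0.05,0,-0.4,0,0,0,0],[0.1,0,-0.4,0,0,0,0]]
  ]
}}

```text
clock: 13.98
eef_pos: [0.648, -0.0514, 0.0875]
orientation: [1.922, 2.483, 0.001]
ft_force: [-1.5, -2.5, 9.5]
width: -0.0001
grasp_force: 4.9
```

Request:
{"method": "drive_tool", "body": {
  "plan": [
    [[0.1,0,-0.5,0,0,0,0],[0.15,0,-0.5,0,0,0,0],[0.2,0,-0.5,0,0,0,0],[0.15,0,-0.5,0,0,0,0],[0.15,0,-0.5,0,0,0,0]]
  ]
}}

```text
clock: 14.4
eef_pos: [0.6458, -0.0439, 0.1115]
orientation: [1.923, 2.484, 0.001]
ft_force: [1.1, -0.8, 2.1]
width: -0.0003
grasp_force: 1.0
```

Request:
{"method": "drive_tool", "body": {
  "plan": [
    [[0,0,-0.8,0,0,0,0],[0,0,-0.8,0,0,0,0],[0,0,-0.8,0,0,0,0],[0,0,-0.8,0,0,0,0],[0,0,-0.3,0,0,0,0]]
  ]
}}

```text
clock: 14.82
eef_pos: [0.6461, -0.0441, 0.1475]
orientation: [1.922, 2.483, 0.001]
ft_force: [-0.1, 1.0, 0.2]
width: -0.0002
grasp_force: 0.0
```

Request:
{"method": "drive_tool", "body": {
  "plan": [
    [[0,0,0,0,0,0,0],[0,0,0,0,0,0,0],[0,0,0,0,0,0,0],[0,0,0,0,0,0,0],[0,0,0,0,0,0,0]]
  ]
}}

```text
clock: 15.23
eef_pos: [0.6452, -0.0439, 0.1454]
orientation: [-1.922, -2.484, 0.001]
ft_force: [-0.1, 0.4, -0.8]
width: -0.0002
grasp_force: 0.0
```

Run:
```python
from h import *
o=get_obs();w=cams.camera_params("wrist");iw=cams.grab_frame("wrist")[:,:,::-1].copy();s=cams.grab_frame("side")[:,:,::-1].copy();t=cams.grab_frame("top")[:,:,::-1].copy()
T=np.array(o["eef_pos"])[:2];M=R.from_rotvec(o["orientation"]).as_matrix()[:2,:2]
print(o["clock"],o["eef_pos"],o["ft_force"],np.round(w["extrinsics"],4).tolist());cv2.imwrite("pics/t8.png",t);cv2.imwrite("pics/w8.png",iw)
# chassis change vs start in top view: disc centroid
p=cams.camera_params("top")
for n in("top0","t5","t7","t8"):
    g=cv2.cvtColor(cv2.imread(f"pics/{n}.png"),6);m=np.zeros_like(g);m[231:249,217:236]=g[231:249,217:236]<130
    k,l,st,c=cv2.connectedComponentsWithStats(m);j=1+np.argmax(st[1:,4]);print(n,st[j,4],c[j].round(2),ray(p,*c[j],.062))
cv2.imwrite("pics/b8.png",np.hstack([cv2.resize(iw,(400,300),interpolation=3),cv2.resize(s[130:340,150:430],(400,300),interpolation=2)]))
```

```text
15.2333 [ 0.64521194 -0.04393319  0.14541782] [-0.11352494  0.41973309 -0.77810194] [[0.9679, 0.242, 0.0681, 0.6273], [0.2514, -0.9308, -0.2653, 0.0238], [-0.0008, 0.2739, -0.9618, 0.277], [0.0, 0.0, 0.0, 1.0]]
top0 90 [225.56 239.27] [0.59356872 0.15680943]
t5 85 [225.61 239.04] [0.59408627 0.15670885]
t7 86 [222.58 239.08] [0.59379039 0.16342133]
t8 82 [225.95 239.18] [0.59377999 0.15594113]
```

View pics/b8.png

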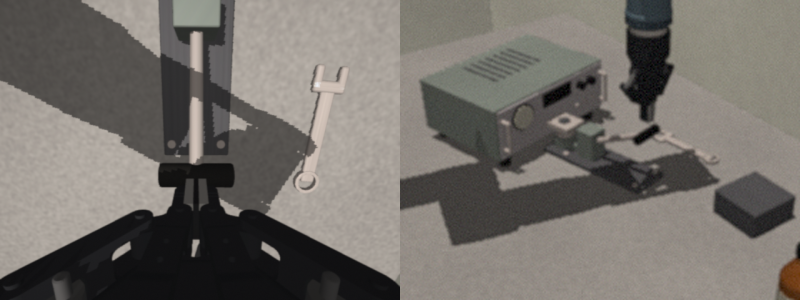

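The handle is fully raised again and free of the gripper. The tab disc is back at its starting pixel, so the chassis is on its feet, and the jack is in place to within about 1 mm. Now the second stroke.

Request:
{"method": "drive_tool", "body": {
  "plan": [
    [[0,0,0.5,0,0,0,0],[0,-0.05,0.6,0,0,0,0],[0,-0.05,0.5,0,0,0,0],[0,0,0.4,0,0,0,0],[-0.1,0,0.5,0,0,0,0]]
  ]
}}

```text
clock: 15.8
eef_pos: [0.645, -0.0459, 0.121]
orientation: [1.922, 2.483, -0.001]
ft_force: [-1.1, -2.8, 3.7]
width: -0.0002
grasp_force: 1.9
```

Request:
{"method": "drive_tool", "body": {
  "plan": [
    [[-0.15,0,0.5,0,0,0,0],[-0.15,0,0.5,0,0,0,0],[-0.15,0,0.5,0,0,0,0],[-0.1,0,0.5,0,0,0,0],[-0.1,0,0.5,0,0,0,0]]
  ]
}}

```text
clock: 16.22
eef_pos: [0.6474, -0.0527, 0.0974]
orientation: [1.922, 2.482, -0.0]
ft_force: [-3.5, -4.6, 14.8]
width: 0.0001
grasp_force: 7.4
```

Request:
{"method": "drive_tool", "body": {
  "plan": [
    [[-0.1,0,0.5,0,0,0,0],[-0.05,0,0.5,0,0,0,0],[0,0,0.5,0,0,0,0],[0,0,0.4,0,0,0,0],[0,0,0.3,0,0,0,0]]
  ]
}}

```text
clock: 16.63
eef_pos: [0.6485, -0.056, 0.0763]
orientation: [1.92, 2.479, -0.002]
ft_force: [-2.4, -11.0, 15.3]
width: 0.0003
grasp_force: 7.6
```

Request:
{"method": "drive_tool", "body": {
  "plan": [
    [[0,0,0.25,0,0,0,0],[0,0,0.2,0,0,0,0],[0,0,0.1,0,0,0,0],[0,0,0,0,0,0,0],[0,0,0,0,0,0,0]]
  ]
}}

```text
clock: 17.05
eef_pos: [0.6487, -0.0562, 0.0711]
orientation: [1.92, 2.479, -0.002]
ft_force: [-2.0, -11.6, 13.4]
width: -0.0
grasp_force: 7.2
```

Pressing well, but there is an 11 N push along the jack. I'll ease that off while seating the handle on its stop.

Request:
{"method": "drive_tool", "body": {
  "plan": [
    [[-0.1,0,0.1,0,0,0,0],[-0.1,0,0.05,0,0,0,0],[-0.03,0,0,0,0,0,0],[0,0,0,0,0,0,0],[0,0,0,0,0,0,0]]
  ]
}}

```text
clock: 17.47
eef_pos: [0.6488, -0.0565, 0.0702]
orientation: [1.921, 2.481, 0.0]
ft_force: [-6.6, -4.1, 19.9]
width: 0.0006
grasp_force: 10.2
```

Request:
{"method": "drive_tool", "body": {
  "plan": [
    [[-0.05,-0.1,0.05,0,0,0,0],[0,0,0.03,0,0,0,0],[0,0,0,0,0,0,0],[0,0,0,0,0,0,0],[0,0,0,0,0,0,0]]
  ]
}}

```text
clock: 17.88
eef_pos: [0.6487, -0.0566, 0.07]
orientation: [1.92, 2.481, 0.003]
ft_force: [-5.0, -1.2, 21.8]
width: 0.0003
grasp_force: 11.1
```

Run:
```python
from h import *
o=get_obs();t=cams.grab_frame("top")[:,:,::-1].copy();cv2.imwrite("pics/t9.png",t);p=cams.camera_params("top")
s=cams.grab_frame("side")[:,:,::-1].copy()
print(o["clock"],o["eef_pos"],o["ft_force"])
for n in("t7","t9"):
    g=cv2.cvtColor(cv2.imread(f"pics/{n}.png"),6);m=np.zeros_like(g);m[231:249,215:236]=g[231:249,215:236]<130
    k,l,st,c=cv2.connectedComponentsWithStats(m);j=1+np.argmax(st[1:,4]);print(n,st[j,4],c[j].round(2))
print("side diff vs stroke 1:",np.abs(cv2.imread("pics/s7.png").astype(int)-s).mean(2)[140:300,150:300].mean())
a,b=[cv2.cvtColor(cv2.imread(f"pics/{n}.png"),6)[228:260,236:252].astype(np.float32) for n in("t7","t9")]
print("jack patch shift px",cv2.phaseCorrelate(a,b))
a,b=[cv2.cvtColor(x,6)[210:270,240:290].astype(np.float32) for x in(cv2.imread("pics/s7.png"),s)]
print("side jack/tab patch shift",cv2.phaseCorrelate(a,b))
```

```text
17.8833 [ 0.64872008 -0.0565639   0.06999467] [-4.96722193 -1.24702235 21.82754993]
t7 86 [222.58 239.08]
t9 90 [223.06 238.99]
side diff vs stroke 1: 3.3257361111111106
jack patch shift px ((-0.122937695176347, 0.004762199840424586), 1.0400307881645858)
side jack/tab patch shift ((0.0586108945445325, 0.20376051486370983), 0.9874560896555583)
```

```bash
python3 -c "
from bench import job
print(job.finish_job())"
```

```text
the job is handed in; nothing more can be done
None
```

The job is handed in: the jack is centred under the lift pad to within about 1 mm, the trial stroke returned fully with the chassis back on its feet, and the handle is now held at its stop with about 22 N, the tab lifted by the jack alone (I viewed 11 pictures, one over the limit of 10).

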